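# Roll a pylon tube into the marking cradle

### The job

Roll the long aluminium pylon tube across the bench with your fingertips, up the blue lead-in of the tube cradle and down into its V, and push it along so that it lies fully down in the V with its end touching the steel stop. Only push and roll the tube: never pick it up off the bench or the cradle, and leave the other things where they are.

Things in the scene. Friction and masses are not known exactly. Their poses are not given: they have to be found in the camera images.
- tube_center (a point): the centre (middle of the axis) of the aluminium pylon tube, 34 mm outside diameter, 150 mm long, about 0.12 kg, lying before the lead-in, its centre 17 mm above the bench. Its x axis runs along the tube; y and z turn as it rolls. Smooth anodised, it slips on fingers and bench (friction about 0.4). It rolls freely: it runs on if pushed fast, and back down the lead-in if let go there
- cradle: the tube cradle, bolted down: 220 mm long. Origin on the bench under the bottom line of the V, half-way along. Its x runs along the V towards the stop, y from the lead-in across the V to the fence, z up. The steel V has 45 degree faces, bottom line at y = 0, 3 mm above the bench; the far face rises to 33 mm at y = 30, behind it the blue fence, 44 mm high, to y = 58. The V is open at its -x end (x = -110)
- ramp_foot (a point): middle of the foot of the blue lead-in, at bench height, 85 mm to -y of the cradle's origin. The lead-in is an even ramp, 220 mm wide, rising 17 mm from here to y = -19 mm, then a 5 mm flat land to the lip; axes as the cradle's
- v_lip (a point): middle of the near lip of the V, 14 mm to -y of the cradle's origin and 17 mm above the bench; past it the tube drops 7 mm into the V; axes as the cradle's
- v_seat (a point): point of the cradle where the tube's axis lies when it is down in the V: 27 mm above the bench over the bottom line of the V, half-way along; axes as the cradle's
- stop_face (a point): point on the face of the steel end stop, at the height of a seated tube's axis (27 mm): 105 mm along the cradle's x from its origin. The stop is a fixed plate 56 mm high, from y = -12 to 58 mm, and the tube's end comes against it; axes as the cradle's
- offcut: short upright aluminium tube offcut, 34 mm diameter, 55 mm tall; origin at the centre of its foot
- tape: flat-lying yellow roll of tape, 72 mm diameter, 24 mm tall; origin at the centre of its underside
- adapter: dark steel tube-clamp adapter with a small pyramid on top, 42 mm diameter (57 mm over its clamp ears), 47 mm tall; origin at the centre of its foot
- pen: white felt pen with blue cap lying on the bench, 130 mm long along its x, 13 mm thick; origin at the middle of its underside
- cup: white plastic mixing cup, 72 mm diameter, 70 mm tall; origin at the centre of its foot
- cutter: grey tube cutter lying flat, 82 x 60 mm frame, feed screw and black knob reaching 112 mm from its origin along its -x, 22 mm tall; origin under the frame
- rasp: plaster rasp lying flat, dark blade to +x (170 mm from the origin), wooden handle to -x (123 mm), 26 mm thick; origin on the bench under the root of the blade
There are look-alikes about, which are no part of the job. What is meant by the part that bears tube_center is not yellow, and is the larger of those in its own colour.

How it is judged:
On the way, in this order (a step that is already met when the one before it is completed fails the run):
1. the tube rolls up the lead-in (y of tube_center in the frame of v_seat between -0.075 and -0.02 m and z of tube_center in the frame of v_seat between -0.01 and 0.013 m and angular speed of tube above 0.3 rad/s), for 0.05 s.
2. the tube lies down in the V (y of tube_center in the frame of v_seat between -0.004 and 0.004 m and z of tube_center in the frame of v_seat between -0.004 and 0.004 m and angle between the x axis of tube_center and the x axis of cradle, either way round below 0.05 rad), for 0.2 s.
At the end, for the whole second after the job is handed in: the tube lies at rest in the V (axis within 4 mm of the seat line in height and sideways, within 0.05 rad of its direction) with its end within 3 mm of the stop (all of step 2 and x of tube_center in the frame of stop_face above -0.078 m and linear speed of tube below 0.01 m/s); the robot touches nothing.
It fails at once if the tube is picked up off the bench or the lead-in (over 7 mm off the bench, about 10 mm off the lower lead-in) ((y of tube_center in the frame of v_seat below -0.1 m and height (world z) of tube_center above 0.024 m) or (y of tube_center in the frame of v_seat below -0.06 m and height (world z) of tube_center above 0.034 m)).
It fails at once if the tube is picked up off the cradle (over 7 mm above its rolling height at the lip) (height (world z) of tube_center above 0.041 m).
It fails at once if the tube is pushed with the arm or the gripper's body and not the fingers (contact force between tube and the arm above 1 N).
It fails at once if the tube is tipped up on end (over 0.37 rad) (angle between tube_center's own x axis and vertical below 1.2 rad or angle between tube_center's own x axis and vertical above 1.94 rad).
It fails at once if another thing is moved more than 20 mm (distance of any of offcut, tape, adapter, pen, cup, cutter, rasp from where it was at the start of the episode above 0.02 m).
It also fails if it takes over 54 s, if anything falls off the work surface, if the arm or the gripper's body presses on something with over 40 N, if the wrist force passes 120 N, or if a joint passes its speed limit or range.

### The arm

A 6-joint arm with a two-finger parallel gripper is mounted at the origin on the work surface. World frame = base frame: x ahead of the robot, y to its left, z up, the work surface at z = 0. Lengths are in m, angles in rad, forces in N, time in s.
With the tool pointing down it reaches from about 0.4 to 0.925 m from the base axis. Payload 12.5 kg.
Tool frame: the origin (TCP) lies at the very end of the fingers, on their centre line; the grasp point (between the pads) lies bot.hold_point_z behind it (bot.hold_point_z is the distance from the TCP to the grasp point, in m); z points along the fingers, y is the direction in which the jaws open and shut (so a half turn about z gives the same grasp; the last joint's range is limited). The gripper opens to 95 mm and grips with 3 to 60 N. Pads are 20 mm wide; open, the fingers measure 119 mm over their backs; the gripper's body (75 mm by 180 mm) begins 59 mm behind the grasp point.
Start: joints at [-1.35, 0.491, 1.559, -0, 1.092, -0.106], TCP at [0.201, -0.592, 0.215] pointing down, gripper open.
Joint ranges: [-3.1, 3.1], [-0.84, 2.19], [0.05, 2.79], [-1.13, 4.28], [0.06, 2.93], [-2.69, 2.69]. Speed limits (rad/s): [2.22, 2.22, 2.79, 3.14, 3.14, 3.14].

### API

Orientations are given as a unit quaternion [x, y, z, w].
In Python, from bench import bot gives the robot as it stands.
- The arm moves only by the tool apply_moves, never from a script. Its argument "targets" is a list of rows, each a list of 5 numbers: the closure, from -1 (fully open) to 1 (shut), then the shift along the world's x, y, z in m, then the turn about the world's z in degrees. In form: [[fingers, dx, dy, dz, turn], ...]. A call has 1 to 10 rows; each row is the pose to reach, as a shift and turn from the pose commanded when the call began; what a row does not reach only later rows make up. A row lasts 1/8 s, in which the tool goes at most 62.5 mm and 10.7 degrees, less where a joint would pass 70% of its speed; a pose out of reach is approached as far as the arm can. A call with a gripper value outside its range is refused whole. The fingers move at their own pace and stop on an object; "newtons" is the grip in N (left out, the last holds). Time passes only in rows, so rows that repeat a pose let the fingers close. It gives the time, the measured TCP pose, the force and the opening at its end, in the units of the state.
- bot.read_state(): the state, without advancing time (a new reading comes with each control period).
- bot.grab_frame(name): name is "scene" or "side" or "wrist"; returns a dict with "pixels" (400x640x3 uint8, red, green, blue), "depth" (400x640 float32, m along the optical axis (not along the pixel's ray), 0 where there is no reading), "mtx" (3x3 intrinsics, pixels), "position" and "attitude" of the camera in the world. Camera axes: x right, y up, looking along -z (the intrinsics and any distortion apply to the point x, -y, -z); pixel columns grow to the right and rows downward; lengths in m; the calibration is good to about 2 mm. A picture is of the moment at which its call begins.
- bot.sign_off(): hands the job in, once; it reports no verdict.
Trained networks look in the newest picture that a camera, given by its name, has taken for a name from the list of things; names that differ only in an ending like _2 or _b are one class to them, and where a whole thing is asked for, a point or a joint stands for the part that bears it (a point fixed in the world has none). Each returns a list of dicts, best first, with "score" (0 to 1); they miss things now and then, are a little off and sometimes report something else, mostly with a low value. They report only what shows in the picture. A call takes as long as a camera call. They do not tell look-alikes from the thing itself.
- bot.look_for(camera, query): "rect" ([left, top, width, height] in pixels, round what is visible of it).
- bot.silhouettes(camera, query): "pixels" (400x640 bool, what is visible of it) and "rect" ([left, top, width, height] in pixels, round what is visible of it).
The state is a dict: "time": time; "q": joint angles; "joint_velocities": joint speeds; "joint_torque": joint torques, N m; "tool_pos": TCP position; "ee_rot": TCP orientation; "ft_force": force on the tool from outside, world axes, zero at the start; "torque": the same for the moment, N m; "finger_gap": finger opening in m.
Only numpy, scipy, OpenCV 4.12 (cv2) and the standard library are available. Lean on these libraries where they do the work, as an engineer would, in place of code of your own. Each camera call takes 0.05 s, during which the arm holds its last target.

## Working session

There is one attempt and no reset: what is moved stays moved. The work goes in short steps, Python scripts to look and compute and a tool call to move; the robot and the scene stay as the last step left them, time stands still between calls to the robot, and variables do not carry over. Pictures are saved under pics/ and viewed, and the job is handed in when it is done.

Besides the shell and the picture viewer there is one more tool, called after ">>>" by a JSON object that holds its "fn" and its "kwargs", one argument or row to a line. apply_moves: Moves the arm, as the interface text tells. Its arguments: {"type":"object","properties":{"targets":{"type":"array"},"newtons":{"type":"number"}},"required":["targets"]}

```bash
mkdir -p pics; ls
python3 - <<'E'
from bench import bot
import cv2,numpy as np
print(bot.read_state(), bot.hold_point_z)
for n in ["scene","side"]:
    f=bot.grab_frame(n); cv2.imwrite(f"pics/{n}0.png",f["pixels"][:,:,::-1]); np.savez(f"{n}0.npz",**f)
    print(n,f["mtx"],f["position"],f["attitude"])
    for q in ["tube_center","cradle","offcut","tape","adapter","pen","cup","cutter","rasp"]:
        print(q,[(d["rect"],round(d["score"],2)) for d in bot.look_for(n,q)])
E
```

```text
pics
{'time': 0.0, 'q': array([-1.34959795e+00,  4.91567142e-01,  1.55945335e+00, -1.08237197e-05,
        1.09170152e+00, -1.05595491e-01]), 'joint_velocities': array([-0.00013684, -0.00045008,  0.00026554, -0.00095392, -0.00092314,
       -0.00046119]), 'joint_torque': array([-8.49494591e-04, -6.12652588e+01, -2.58179158e+01,  6.91869110e-02,
        4.82787704e-02, -1.24892977e-04]), 'tool_pos': array([ 0.20059745, -0.59167352,  0.2140557 ]), 'ee_rot': array([ 9.86679832e-01,  1.62673265e-01, -3.74141594e-05, -5.63457661e-04]), 'ft_force': array([-0.22527228, -1.2357678 ,  0.51970144]), 'torque': array([0.00644787, 0.03959399, 0.03671646]), 'finger_gap': 0.09511247146854462} 0.0188
scene [[438.85601475   0.         311.57632924]
 [  0.         438.85601475 207.58937233]
 [  0.           0.           1.        ]] [ 0.98581311 -0.46350388  0.96768377] [0.25885759 0.10301161 0.37601141 0.88374022]
tube_center [([297.7, 268.7, 11.5, 42.1], 0.91), ([181.2, 201.2, 62.2, 14.5], 0.89), ([263.0, 168.8, 39.3, 21.2], 0.74)]
cradle [([323.9, 139.8, 99.2, 82.5], 0.84)]
offcut [([394.7, 213.8, 
[... 510 characters left out ...]
  0.           0.           1.        ]] [ 0.39026976 -0.78546538  0.60498609] [ 0.44458289 -0.0529937  -0.11629774  0.88657349]
tube_center [([233.2, 238.6, 48.9, 58.8], 0.94), ([300.8, 212.3, 62.4, 24.7], 0.93), ([367.3, 227.1, 47.4, 20.9], 0.57)]
cradle [([274.7, 145.4, 79.2, 47.5], 0.56)]
offcut [([365.3, 160.0, 11.6, 20.7], 0.69)]
tape [([303.4, 140.3, 17.1, 11.1], 0.74), ([371.0, 183.0, 19.2, 22.5], 0.54)]
adapter [([369.9, 183.9, 20.8, 19.1], 0.69)]
pen [([263.2, 199.5, 6.7, 32.2], 0.63)]
cup [([268.6, 129.9, 20.8, 26.5], 0.71), ([276.9, 145.5, 74.2, 49.8], 0.26), ([366.6, 160.4, 11.7, 20.5], 0.25)]
cutter [([284.1, 322.3, 42.7, 77.4], 0.71)]
rasp [([319.3, 304.5, 162.8, 34.6], 0.56)]
```

Run:
```python
import cv2
a=cv2.imread("pics/scene0.png");cv2.imwrite("pics/scene0c.png",cv2.resize(a[90:400,90:450],(800,689))[:600])
a=cv2.imread("pics/side0.png");cv2.imwrite("pics/side0c.png",cv2.resize(a[110:350,200:520],(800,600)))
```

```text
(no output)
```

View pics/scene0.png

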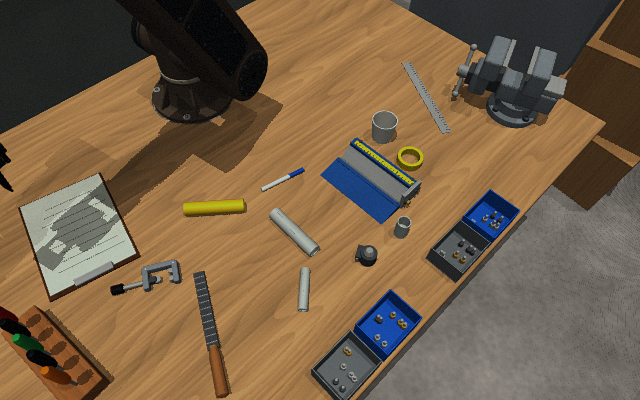

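View pics/scene0c.png

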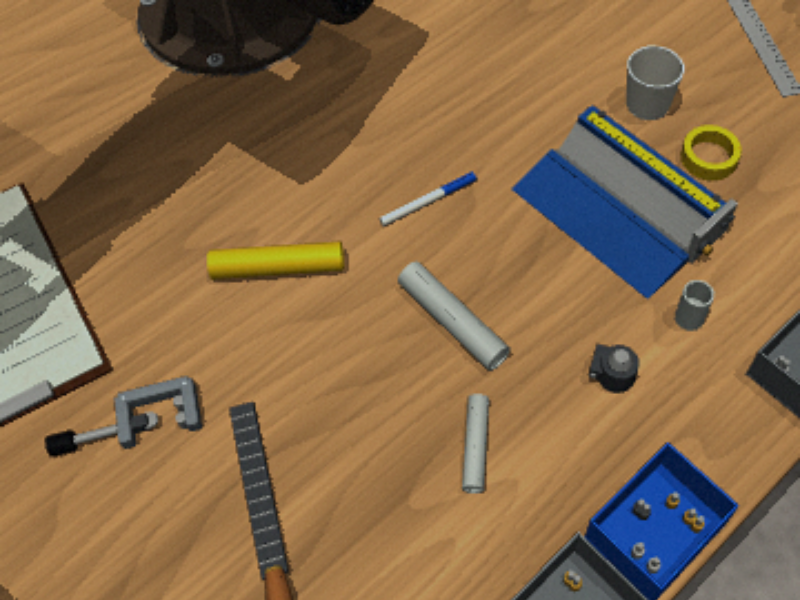

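View pics/side0c.png

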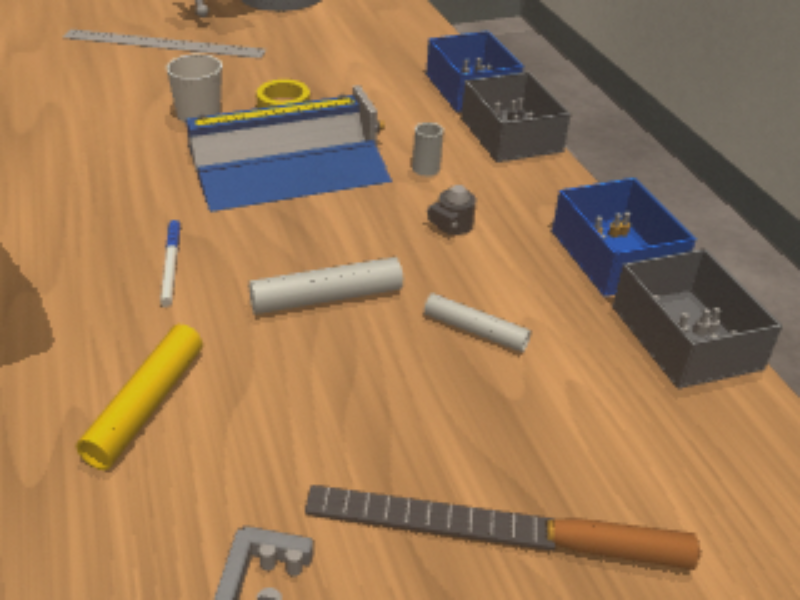

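Candidates for the tube in the scene picture are the yellow tube (213,208), the big grey tube (294,231) and the small grey tube (304,289). By the description it is the big grey one at (294,231). The cradle is at (372,180), with its stop at about (412,195). Next I measure with depth and take a close crop.

```bash
cat > h.py <<'E'
import numpy as np,cv2
from scipy.spatial.transform import Rotation as R
def cloud(f):
    d=f["depth"];K=f["mtx"];v,u=np.mgrid[:400,:640]
    p=np.stack([(u-K[0,2])/K[0,0]*d,-(v-K[1,2])/K[1,1]*d,-d],-1)
    w=p@R.from_quat(f["attitude"]).as_matrix().T+f["position"]; w[d==0]=np.nan
    return w
def proj(f,P):
    p=(np.atleast_2d(P)-f["position"])@R.from_quat(f["attitude"]).as_matrix()
    K=f["mtx"];return np.c_[K[0,0]*p[:,0]/-p[:,2]+K[0,2],K[1,1]*-p[:,1]/-p[:,2]+K[1,2]]
E
python3 - <<'E'
from h import *
for n,r in [("scene",(262,200,325,262)),("side",(295,208,368,242))]:
    f=np.load(n+"0.npz");w=cloud(f)
    a=f["pixels"];x0,y0,x1,y1=r
    cv2.imwrite(f"pics/crop_{n}.png",cv2.resize(a[y0-5:y1+5,x0-5:x1+5,::-1],None,fx=8,fy=8))
    p=w[y0:y1,x0:x1].reshape(-1,3);t=p[(p[:,2]>.012)&(p[:,2]<.06)]
    rect=cv2.minAreaRect(t[:,:2].astype(np.float32));print(n,rect,np.percentile(t[:,2],[50,98,100]),len(t))
    c=t[t[:,2]>.029]; m=c[:,:2].mean(0);_,_,V=np.linalg.svd(c[:,:2]-m);print("crest",m,V[0],((c[:,:2]-m)@V[0]).min(),((c[:,:2]-m)@V[0]).max())
    print("bench z",np.nanmedian(p[p[:,2]<.008][:,2]))
    # blue mask of cradle
    hsv=cv2.cvtColor(a,cv2.COLOR_RGB2HSV)
    M=(hsv[...,0]>100)&(hsv[...,0]<130)&(hsv[...,1]>120)
    X=w[...,0];Y=w[...,1]
    cr={"scene":(318,135,425,225),"side":(270,140,358,196)}[n]
    B=np.zeros_like(M);B[cr[1]:cr[3],cr[0]:cr[2]]=1
    q=w[M&B];print("blue n",len(q))
    ram=q[(q[:,2]<.022)&(q[:,2]>-.01)]
    A=np.c_[ram[:,:2],np.ones(len(ram))];s=np.linalg.lstsq(A,ram[:,2],rcond=None)[0];print("ramp plane",s,"slope",np.hypot(*s[:2]),"dir(deg)",np.degrees(np.arctan2(s[1],s[0])))
    print(cv2.minAreaRect(ram[:,:2].astype(np.float32)),cv2.boxPoints(cv2.minAreaRect(ram[:,:2].astype(np.float32))))
    allp=w[B.astype(bool)];k=allp[(allp[:,2]>.045)&(allp[:,2]<.07)];print("stop pts",len(k),np.median(k,0))
E
```

```text
scene ((0.5804064273834229, -0.11740519851446152), (0.034060027450323105, 0.15198968350887299), 89.32176971435547) [0.03133559 0.03658865 0.0396976 ] 777
crest [ 0.58182138 -0.1184136 ] [ 0.99999216 -0.00396044] -0.0771950483543998 0.0736010192555055
bench z 0.00040032614993157356
blue n 2435
ramp plane [-0.00366568  0.24431895 -0.01238851] slope 0.2443464443568894 dir(deg) 90.85958169267323
((0.6032852530479431, 0.0997416079044342), (0.21955354511737823, 0.07393165677785873), 0.907222330570221) [[0.4929369  0.13496467]
 [0.49410754 0.06104228]
 [0.7136336  0.06451854]
 [0.71246296 0.13844094]]
stop pts 433 [0.67740186 0.18629422 0.04684044]
side ((0.5803169012069702, -0.11668344587087631), (0.0342840738594532, 0.15026603639125824), 88.32147216796875) [0.02879065 0.03471892 0.03569394] 752
crest [ 0.57908274 -0.11758137] [-0.99985694  0.01691457] -0.07631258415623164 0.07395770801430362
bench z 2.6969093336326466e-05
blue n 1231
ramp plane [-0.00375528  0.24195187 -0.01303697] slope 0.2419810149545222 dir(deg) 90.88920296027057
((0.6011576652526855, 0.10266922414302826), (0.21630674600601196, 0.07416554540395737), 1.1900666952133179) [[0.49225748 0.13749775]
 [0.49379778 0.0633482 ]
 [0.71005785 0.0678407 ]
 [0.70851755 0.14199024]]
stop pts 294 [0.5488862  0.20008012 0.04952892]
```

Run:
```python
from h import *
f=np.load("scene0.npz");w=cloud(f)
for n,(u,v) in dict(adapter=(367,252),offcut=(402,225),pen=(282,179),pen_e=(303,170),pen_s=(263,189),small=(304,289),cup=(384,125),tape=(400,157)).items(): print(n,np.nanmedian(w[v-1:v+2,u-1:u+2].reshape(-1,3),0).round(3))
# cradle profile, in frame yaw .9deg
c,s=np.cos(.0157),np.sin(.0157)
for n in ["scene","side"]:
    w=cloud(np.load(n+"0.npz")).reshape(-1,3)
    d=w-[.601,.1485,0];x=d[:,0]*c+d[:,1]*s;y=-d[:,0]*s+d[:,1]*c;z=w[:,2]
    print(n,"profile")
    for yy in range(-92,66,6):
        m=(abs(y*1000-yy)<2)&(abs(x)<.08)&(z<.08);print(yy,m.sum(),(np.median(z[m])*1000).round(1) if m.any() else None,end=" | ")
    print()
    m=(z>.049)&(z<.062)&(abs(y-.02)<.04)&(x>.08)&(x<.14);print("stop x",np.percentile(x[m],[1,5,25,50,75,99]),m.sum())
    m=(y>-.08)&(y<-.02)&(z>.004)&(abs(x)<.14)&(z<.02);print("ramp x",np.percentile(x[m],[.5,99.5]))
```

```text
adapter [ 0.753 -0.041  0.047]
offcut [0.756 0.09  0.02 ]
pen [ 0.439 -0.027  0.012]
pen_e [0.453 0.036 0.005]
pen_s [ 0.428 -0.085  0.01 ]
small [ 0.711 -0.204  0.023]
cup [0.504 0.315 0.019]
tape [0.615 0.252 0.023]
scene profile
-92 77 0.3 | -86 85 0.5 | -80 89 1.5 | -74 90 3.2 | -68 88 4.8 | -62 83 6.4 | -56 73 8.3 | -50 89 9.9 | -44 79 10.8 | -38 83 12.7 | -32 84 14.6 | -26 76 15.4 | -20 79 17.1 | -14 41 16.4 | -8 29 11.0 | -2 44 5.8 | 4 108 7.2 | 10 122 13.1 | 16 106 18.4 | 22 127 25.2 | 28 175 32.7 | 34 90 43.9 | 40 73 44.9 | 46 67 45.0 | 52 61 44.4 | 58 26 42.4 | 64 0 None | 
stop x [0.10565665 0.10627307 0.10872093 0.11153847 0.11451168 0.11638216] 107
ramp x [-0.11249395  0.1109255 ]
side profile
-92 45 0.2 | -86 48 0.3 | -80 64 1.0 | -74 57 2.4 | -68 61 4.2 | -62 54 5.5 | -56 54 7.1 | -50 57 8.8 | -44 54 10.1 | -38 47 11.4 | -32 54 12.8 | -26 49 14.5 | -20 56 16.6 | -14 37 17.0 | -8 3 15.0 | -2 0 None | 4 15 8.3 | 10 79 10.0 | 16 93 16.1 | 22 84 21.9 | 28 89 28.0 | 34 164 38.1 | 40 44 44.7 | 46 30 44.8 | 52 35 44.9 | 58 23 44.1 | 64 4 42.4 | 
stop x [0.1045198  0.10480454 0.10624856 0.10819629 0.11184658 0.11515137] 50
ramp x [-0.10879034  0.10915744]
```

View pics/crop_scene.png

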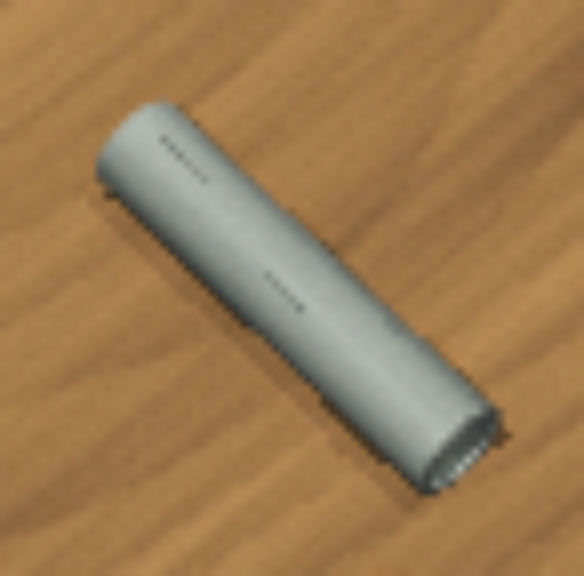

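The crop shows the grey 34 x 150 mm tube, which is the right one. Measured poses:

| Thing | Position (m) | Yaw |
|---|---|---|
| Tube | (0.581, -0.117) | about -0.5° |
| Cradle origin | (0.601, 0.148) | +0.9° |

I'll put the open jaws along the tube and push from the -y side with both fingertips.

>>> {"fn": "apply_moves", "kwargs": {
  "targets": [
    [-1, 0.038, 0.043, 0, 7.2],
    [-1, 0.076, 0.086, 0, 14.4],
    [-1, 0.114, 0.128, 0, 21.6],
    [-1, 0.152, 0.171, 0, 28.8],
    [-1, 0.19, 0.214, 0, 36],
    [-1, 0.228, 0.256, 0, 43.2],
    [-1, 0.266, 0.3, 0, 50.4],
    [-1, 0.304, 0.342, 0, 57.6],
    [-1, 0.342, 0.384, 0, 64.8],
    [-1, 0.38, 0.42, 0, 72]
  ]
}}

```text
time: 2.25
tool_pos: [0.5818, -0.1702, 0.2149]
ee_rot: [0.701, 0.713, 0.0, 0.0]
ft_force: [-0.1, -1.3, 0.3]
finger_gap: 0.095
```

>>> {"fn": "apply_moves", "kwargs": {
  "targets": [
    [-1, 0, 0, -0.05, 0],
    [-1, 0, 0, -0.1, 0],
    [-1, 0, 0, -0.12, 0],
    [-1, 0, 0, -0.12, 0]
  ]
}}

```text
time: 2.75
tool_pos: [0.5801, -0.1717, 0.0933]
ee_rot: [0.703, 0.712, -0.0, -0.001]
ft_force: [0.1, -0.1, -0.6]
finger_gap: 0.0951
```

Run:
```python
from bench import bot
from h import *
s=bot.read_state();print(s["time"],s["tool_pos"],R.from_quat(s["ee_rot"]).as_matrix().round(4),s["ft_force"])
f=bot.grab_frame("side");cv2.imwrite("pics/side1.png",cv2.resize(f["pixels"][110:350,200:520,::-1],(800,600)))
```

```text
2.75 [ 0.58010334 -0.17167773  0.09333859] [[-0.0127  0.9999 -0.0025]
 [ 0.9999  0.0127  0.0011]
 [ 0.0011 -0.0025 -1.    ]] [ 0.09767736 -0.13905193 -0.55960675]
```

View pics/side1.png

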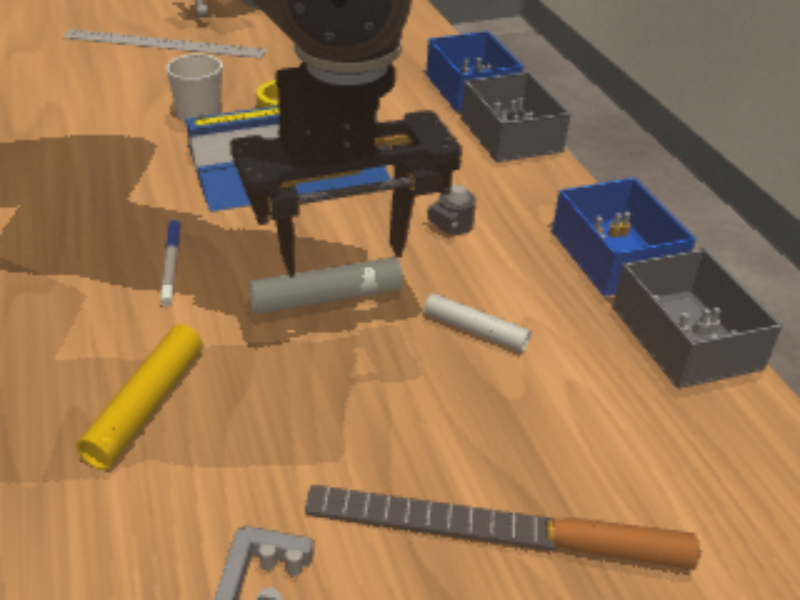

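>>> {"fn": "apply_moves", "kwargs": {
  "targets": [
    [-1, 0, 0, -0.04, 0.2],
    [-1, 0, 0, -0.07, 0.2],
    [-1, 0, 0, -0.08, 0.2],
    [-1, 0, 0.005, -0.08, 0.2],
    [-1, 0, 0.011, -0.08, 0.2],
    [-1, 0, 0.017, -0.08, 0.2],
    [-1, 0, 0.023, -0.08, 0.2],
    [-1, 0, 0.029, -0.08, 0.2],
    [-1, 0, 0.035, -0.08, 0.2],
    [-1, 0, 0.041, -0.08, 0.2]
  ]
}}

```text
time: 4.05
tool_pos: [0.5806, -0.1305, 0.0146]
ee_rot: [0.701, 0.713, 0.0, 0.0]
ft_force: [0.2, 0.4, -0.4]
finger_gap: 0.0954
```

```bash
cat >> h.py <<'E'
def look(bot,name,tag,crop=None):
    f=bot.grab_frame(name);a=f["pixels"]
    if crop: x0,y0,x1,y1=crop;a=a[y0:y1,x0:x1]
    k=min(800/a.shape[1],600/a.shape[0]);cv2.imwrite(f"pics/{tag}.png",cv2.resize(a[:,:,::-1],None,fx=k,fy=k));return f
E
python3 - <<'E'
from bench import bot
from h import *
look(bot,"side","side2",(240,130,420,265))
E
```

```text
(no output)
```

View pics/side2.png

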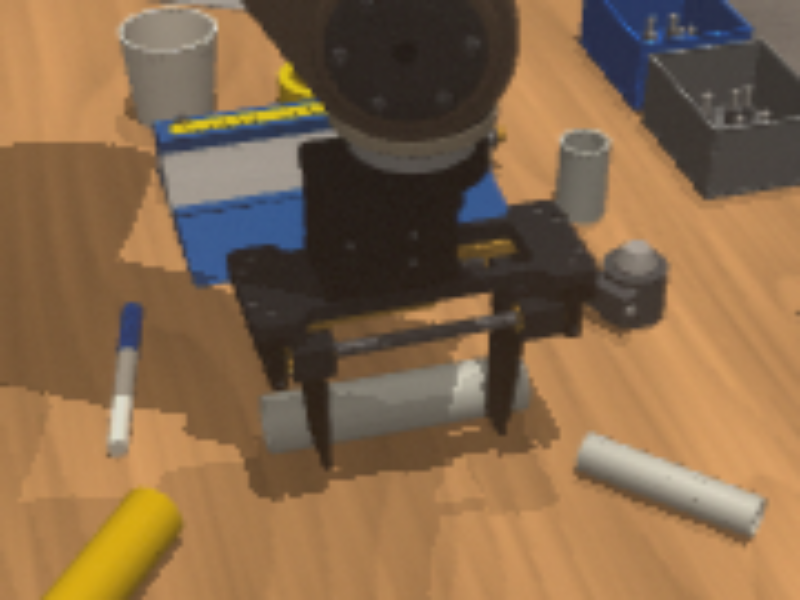

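The fingers are behind the tube, one near each end. I carry on rolling.

>>> {"fn": "apply_moves", "kwargs": {
  "targets": [
    [-1, 0, 0.006, 0, 0],
    [-1, 0, 0.012, 0, 0],
    [-1, 0, 0.018, 0, 0],
    [-1, 0, 0.024, 0, 0],
    [-1, 0, 0.03, 0, 0],
    [-1, 0, 0.036, 0, 0],
    [-1, 0, 0.042, 0, 0],
    [-1, 0, 0.048, 0, 0],
    [-1, 0, 0.054, 0, 0],
    [-1, 0, 0.06, 0, 0]
  ]
}}

```text
time: 5.35
tool_pos: [0.5807, -0.0705, 0.0147]
ee_rot: [0.701, 0.713, 0.0, 0.0]
ft_force: [0.3, -0.2, 0.0]
finger_gap: 0.0948
```

Run:
```python
from bench import bot
from h import *
look(bot,"scene","scene3",(230,130,430,280))
```

```text
(no output)
```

View pics/scene3.png

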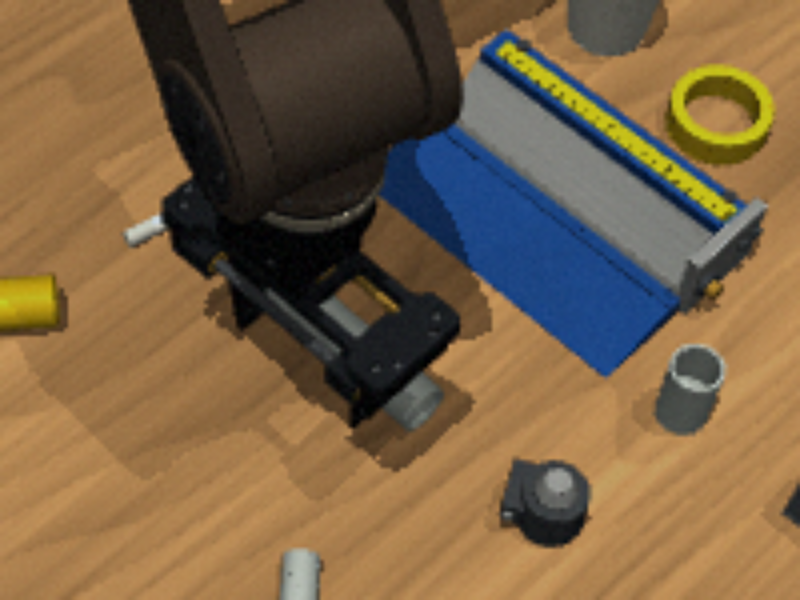

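>>> {"fn": "apply_moves", "kwargs": {
  "targets": [
    [-1, 0, 0.007, 0, 0],
    [-1, 0, 0.014, 0, 0],
    [-1, 0, 0.021, 0, 0],
    [-1, 0, 0.028, 0, 0],
    [-1, 0, 0.035, 0, 0],
    [-1, 0, 0.042, 0, 0],
    [-1, 0, 0.049, 0, 0],
    [-1, 0, 0.056, 0, 0],
    [-1, 0, 0.063, 0, 0],
    [-1, 0, 0.07, 0, 0]
  ]
}}

```text
time: 6.65
tool_pos: [0.5806, -0.0005, 0.0147]
ee_rot: [0.701, 0.713, 0.0, 0.0]
ft_force: [-0.2, -0.2, 0.6]
finger_gap: 0.0953
```

>>> {"fn": "apply_moves", "kwargs": {
  "targets": [
    [-1, 0, 0.006, 0, 0],
    [-1, 0, 0.012, 0, 0],
    [-1, 0, 0.018, 0, 0],
    [-1, 0, 0.024, 0, 0],
    [-1, 0, 0.028, 0, 0]
  ]
}}

```text
time: 7.28
tool_pos: [0.5806, 0.0275, 0.0147]
ee_rot: [0.701, 0.713, 0.0, 0.0]
ft_force: [-0.8, 1.5, 0.2]
finger_gap: 0.0951
```

Run:
```python
from bench import bot
from h import *
look(bot,"scene","scene4",(230,130,430,280))
look(bot,"side","side4",(240,130,420,265))
```

```text
(no output)
```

View pics/scene4.png

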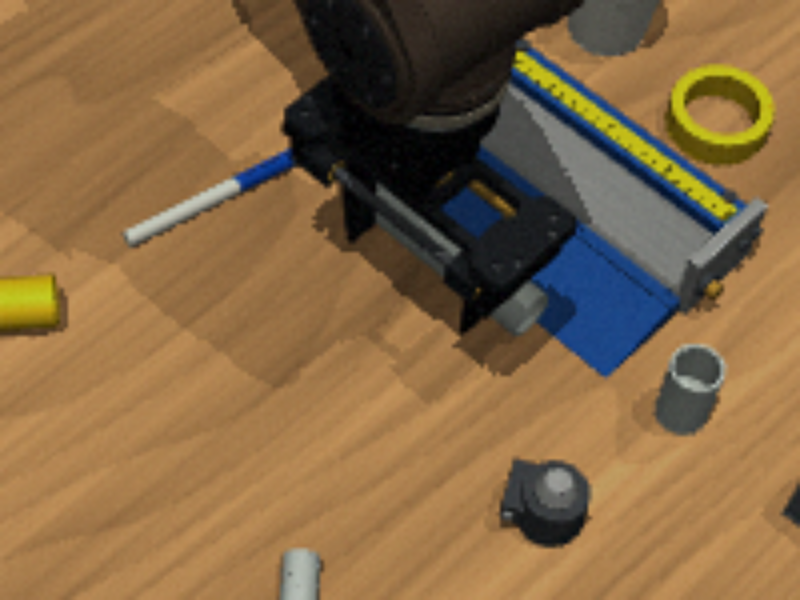

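View pics/side4.png

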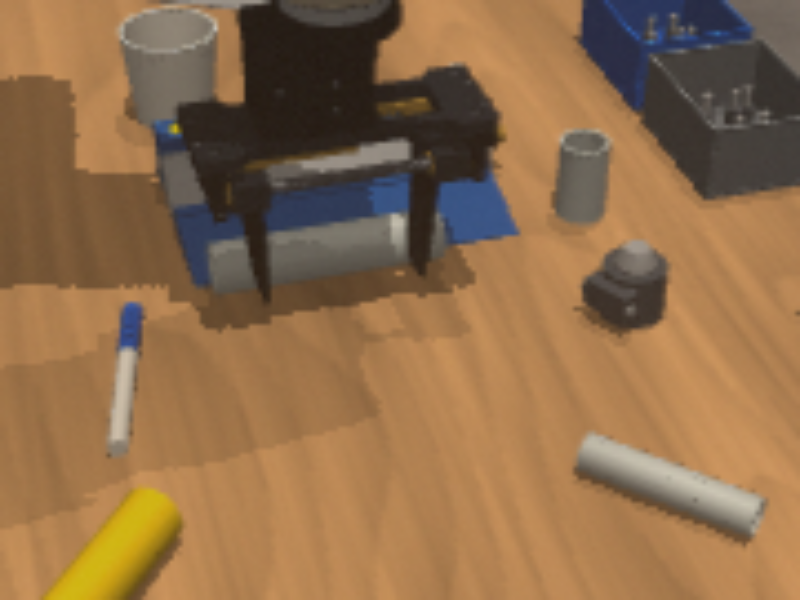

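The tube lies at the ramp foot, square to it. Now I roll it up.

>>> {"fn": "apply_moves", "kwargs": {
  "targets": [
    [-1, 0, 0.006, 0, 0],
    [-1, 0, 0.012, 0, 0],
    [-1, 0, 0.018, 0.001, 0],
    [-1, 0, 0.024, 0.002, 0],
    [-1, 0, 0.03, 0.004, 0],
    [-1, 0, 0.036, 0.005, 0],
    [-1, 0, 0.042, 0.007, 0],
    [-1, 0, 0.048, 0.008, 0],
    [-1, 0, 0.054, 0.009, 0],
    [-1, 0, 0.06, 0.01, 0]
  ]
}}

```text
time: 8.62
tool_pos: [0.5806, 0.0875, 0.0247]
ee_rot: [0.701, 0.713, -0.0, 0.0]
ft_force: [-0.8, -2.5, 1.2]
finger_gap: 0.0952
```

Run:
```python
from bench import bot
from h import *
look(bot,"scene","scene5",(300,120,430,218))
look(bot,"side","side5",(250,120,370,210))
```

```text
(no output)
```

View pics/scene5.png

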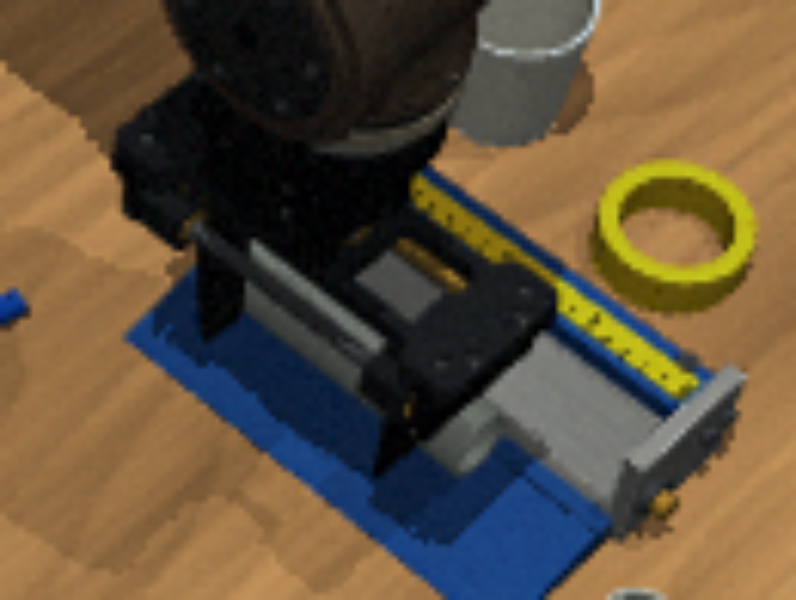

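View pics/side5.png

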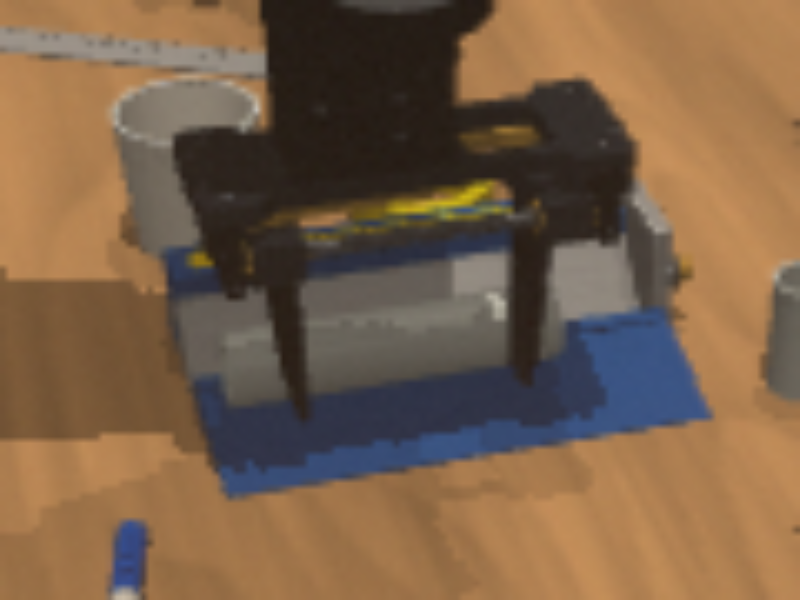

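The tube is near the top of the ramp and still aligned. Now over the lip, slowly.

>>> {"fn": "apply_moves", "kwargs": {
  "targets": [
    [-1, 0, 0.005, 0.002, 0],
    [-1, 0, 0.01, 0.003, 0],
    [-1, 0, 0.014, 0.004, 0],
    [-1, 0, 0.017, 0.004, 0],
    [-1, 0, 0.02, 0.004, 0],
    [-1, 0, 0.023, 0.004, 0],
    [-1, 0, 0.025, 0.004, 0],
    [-1, 0, 0.025, 0.004, 0],
    [-1, 0, 0.025, 0.004, 0]
  ]
}}

```text
time: 9.85
tool_pos: [0.5807, 0.112, 0.0287]
ee_rot: [0.701, 0.713, 0.0, 0.0]
ft_force: [0.5, -0.5, 0.6]
finger_gap: 0.0952
```

Run:
```python
from bench import bot
from h import *
f=look(bot,"scene","scene6",(300,120,430,218));np.savez("scene6.npz",**f)
look(bot,"side","side6",(250,120,370,210))
```

```text
(no output)
```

View pics/scene6.png

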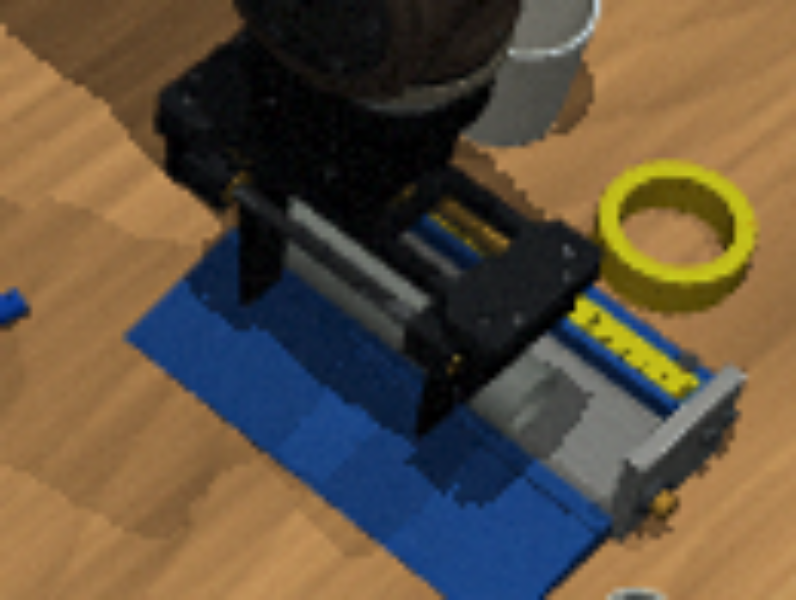

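View pics/side6.png

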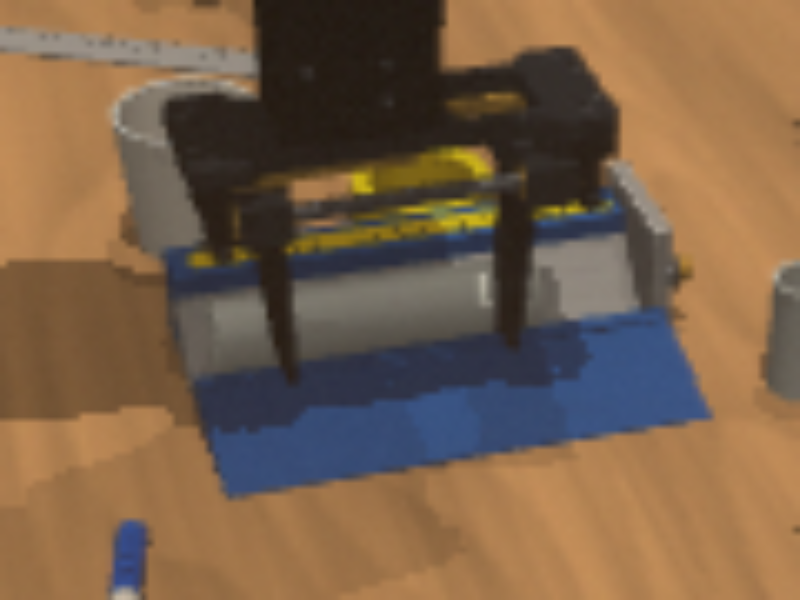

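The tube has dropped into the V. I back off, lift, shut the fingers and move beyond its -x end.

>>> {"fn": "apply_moves", "kwargs": {
  "targets": [
    [-1, 0, -0.01, 0.002, 0],
    [-1, 0, -0.02, 0.004, 0],
    [-1, 0, -0.02, 0.04, 0],
    [-1, 0, -0.02, 0.09, 0],
    [-0.5, -0.04, -0.02, 0.12, 0],
    [0, -0.08, -0.01, 0.12, 0],
    [0.5, -0.12, 0.01, 0.12, 0],
    [1, -0.135, 0.035, 0.12, 0],
    [1, -0.135, 0.035, 0.12, 0],
    [1, -0.135, 0.035, 0.12, 0]
  ],
  "newtons": 20
}}

```text
time: 11.2
tool_pos: [0.4463, 0.1465, 0.1488]
ee_rot: [0.701, 0.713, 0.0, 0.0]
ft_force: [-0.8, -0.7, -0.7]
finger_gap: 0.0407
```

Run:
```python
from bench import bot
from h import *
print(bot.read_state()["finger_gap"])
f=look(bot,"scene","scene7",(300,120,430,218));g=look(bot,"side","side7",(250,120,370,210))
c,s=np.cos(.0157),np.sin(.0157)
for q in (f,g):
    w=cloud(q).reshape(-1,3);d=w-[.601,.148,0];x=d[:,0]*c+d[:,1]*s;y=-d[:,0]*s+d[:,1]*c;z=w[:,2]
    m=(abs(y)<.02)&(z>.036)&(z<.056)&(abs(x)<.095);print(m.sum(),np.percentile(x[m],[0,2,98,100]),np.median(y[m]),np.percentile(z[m],[50,98]),np.polyfit(x[m],y[m],1))
```

```text
0.04067912467822864
469 [-0.09421424 -0.09115283  0.05004586  0.05254232] -0.003973403692754762 [0.04200378 0.04627575] [-0.00134672 -0.00306765]
272 [-0.09422296 -0.09114823  0.04897054  0.05141497] -0.0038733347614338777 [0.04150829 0.04557878] [-0.00316101 -0.00295236]
```

View pics/scene7.png

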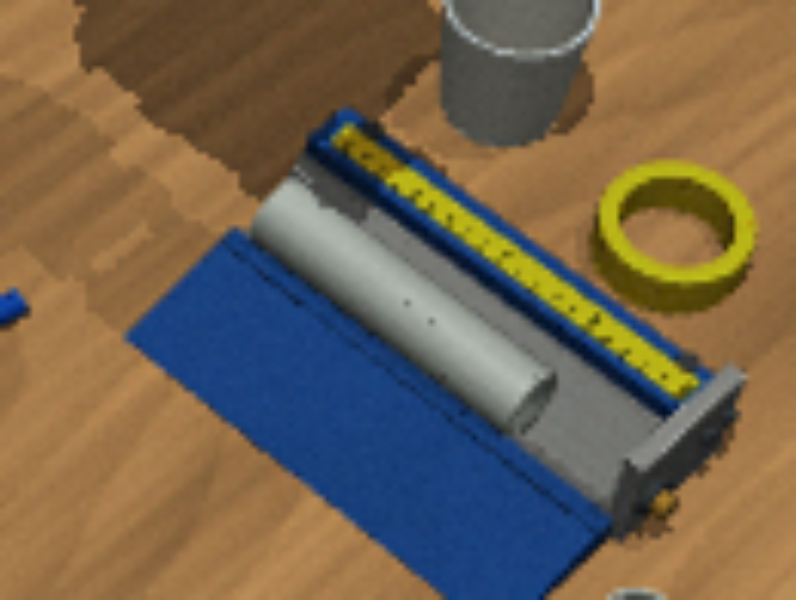

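View pics/side7.png

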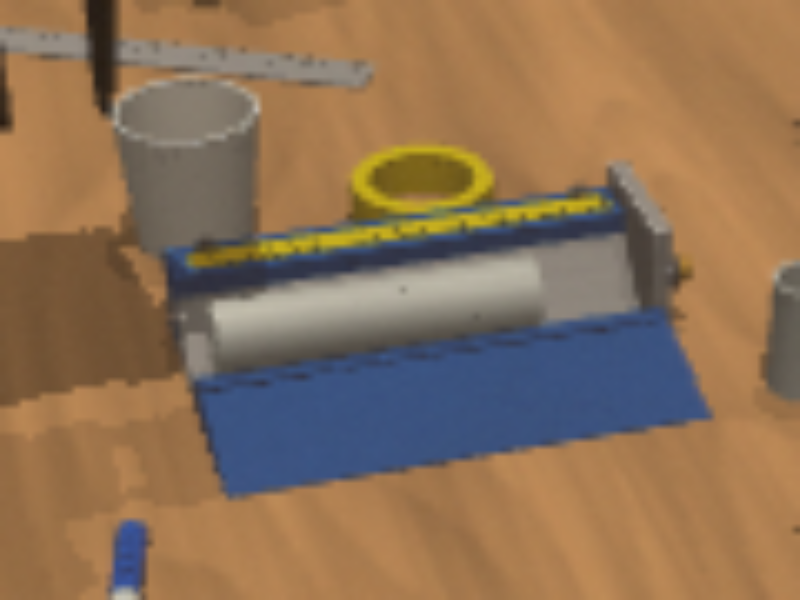

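>>> {"fn": "apply_moves", "kwargs": {
  "targets": [
    [1, 0, 0, -0.03, 0],
    [1, 0, 0, -0.07, 0],
    [1, 0, 0, -0.11, 0],
    [1, 0, 0, -0.122, 0],
    [1, 0, 0, -0.122, 0],
    [1, 0.01, 0, -0.122, 0],
    [1, 0.02, 0, -0.122, 0],
    [1, 0.025, 0, -0.122, 0],
    [1, 0.025, 0, -0.122, 0]
  ]
}}

```text
time: 12.42
tool_pos: [0.4711, 0.1471, 0.0269]
ee_rot: [0.701, 0.713, 0.0, 0.0]
ft_force: [0.0, -0.4, -0.1]
finger_gap: 0.0005
```

Run:
```python
from bench import bot
from h import *
look(bot,"scene","scene8",(280,110,430,222));look(bot,"side","side8",(230,110,370,215))
```

```text
(no output)
```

View pics/side8.png

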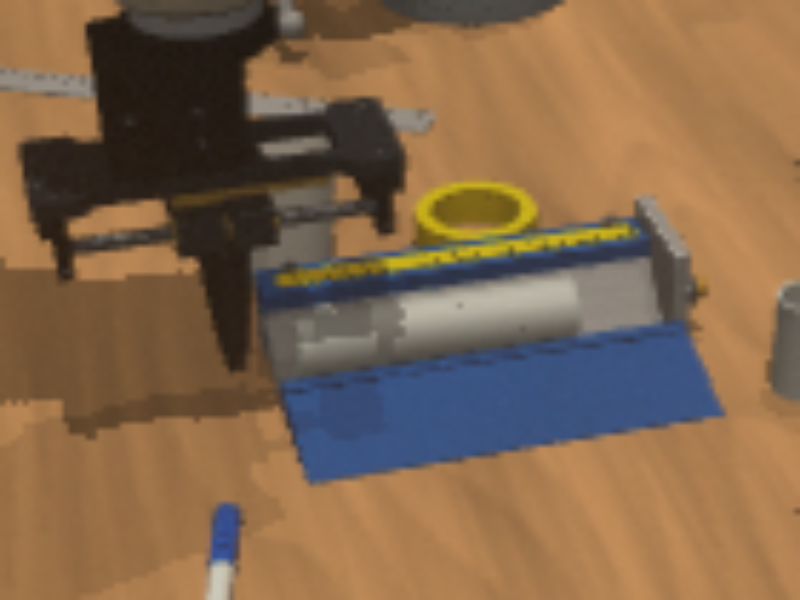

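View pics/scene8.png

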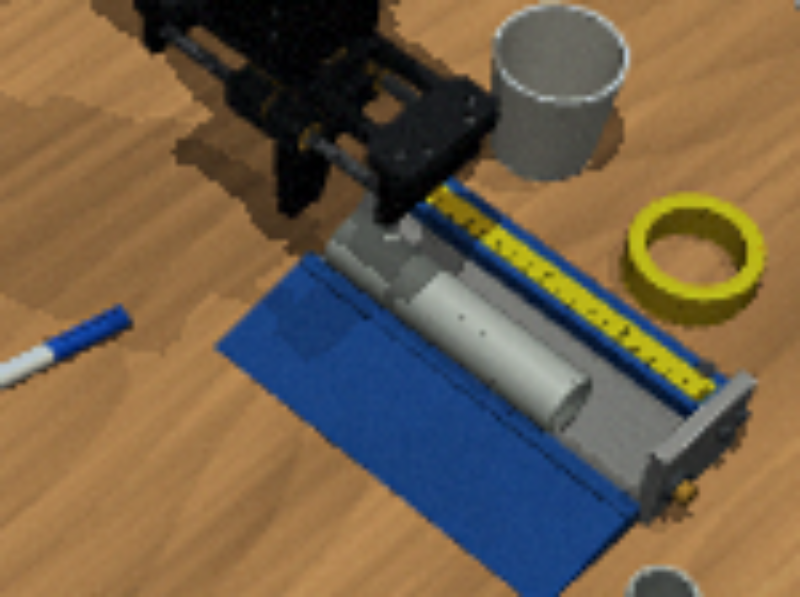

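The shut fingers stand in line with the tube, just outside the V's open end. I push along +x.

>>> {"fn": "apply_moves", "kwargs": {
  "targets": [
    [1, 0.006, 0, 0, 0],
    [1, 0.012, 0, 0, 0],
    [1, 0.017, 0, 0, 0],
    [1, 0.022, 0, 0, 0],
    [1, 0.027, 0, 0, 0],
    [1, 0.032, 0, 0, 0],
    [1, 0.037, 0.001, 0, 0],
    [1, 0.042, 0.001, 0, 0],
    [1, 0.047, 0.001, 0, 0],
    [1, 0.05, 0.001, 0, 0]
  ]
}}

```text
time: 13.78
tool_pos: [0.521, 0.1481, 0.0267]
ee_rot: [0.701, 0.713, 0.0, 0.0]
ft_force: [0.1, 0.4, 0.1]
finger_gap: 0.0006
```

```bash
cat > m.py <<'E'
from bench import bot
from h import *
import sys
t=sys.argv[1]
f=look(bot,"scene","scene"+t,(280,110,430,222));g=look(bot,"side","side"+t,(230,110,370,215))
c,s=np.cos(.0157),np.sin(.0157)
for q in (f,g):
    w=cloud(q).reshape(-1,3);d=w-[.601,.148,0];x=d[:,0]*c+d[:,1]*s;y=-d[:,0]*s+d[:,1]*c;z=w[:,2]
    m=(abs(y)<.016)&(z>.038)&(z<.05)&(abs(x)<.112)&(q["pixels"].reshape(-1,3).max(1)>90);print(m.sum(),np.percentile(x[m],[0,2,98,100]),np.median(y[m]),np.percentile(z[m],[50,98]),np.polyfit(x[m],y[m],1))
E
python3 m.py 9
```

```text
312 [-0.0707318  -0.06191168  0.07607821  0.07792691] -0.0040994307265126316 [0.04214812 0.04639528] [ 0.03120524 -0.00381994]
236 [-0.0705508  -0.06696263  0.10748901  0.11077295] -0.0033919322027409935 [0.04237602 0.04582236] [-0.00407019 -0.00219262]
```

View pics/side9.png

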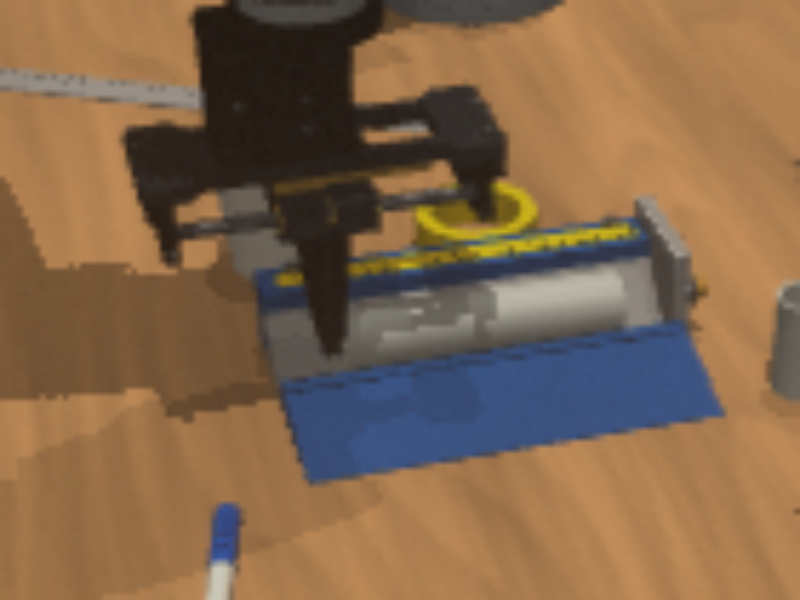

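>>> {"fn": "apply_moves", "kwargs": {
  "targets": [
    [1, 0.004, 0, 0, 0],
    [1, 0.008, 0, 0, 0],
    [1, 0.012, 0, 0, 0],
    [1, 0.015, 0, 0, 0],
    [1, 0.018, 0, 0, 0],
    [1, 0.02, 0, 0, 0],
    [1, 0.022, 0, 0, 0],
    [1, 0.023, 0, 0, 0],
    [1, 0.024, 0, 0, 0]
  ]
}}

```text
time: 15.0
tool_pos: [0.5447, 0.1481, 0.0267]
ee_rot: [0.701, 0.713, 0.0, 0.0]
ft_force: [-1.0, -0.2, -0.6]
finger_gap: 0.0006
```

```bash
python3 m.py 10
```

```text
312 [-0.04762708 -0.03982871  0.09939056  0.10115386] -0.0038807001957819305 [0.04230812 0.04620606] [ 0.0246347  -0.00430727]
231 [-0.04565075 -0.04265741  0.10219971  0.1116373 ] -0.0033208714030587443 [0.04225191 0.04563555] [ 0.00365973 -0.00218663]
```

View pics/scene10.png

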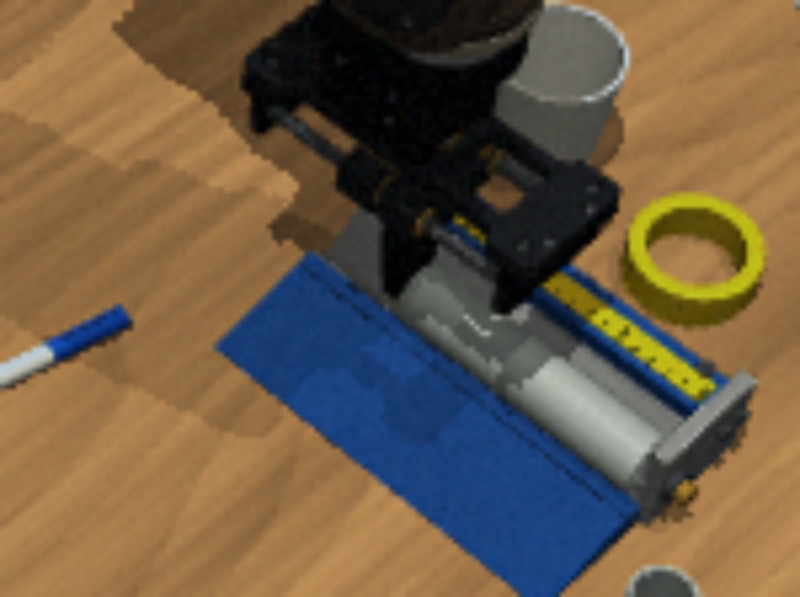

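The tube's front end is at about x = 0.101, so some 4 mm remain. I creep forward and watch the force.

>>> {"fn": "apply_moves", "kwargs": {
  "targets": [
    [1, 0.0007, 0, 0, 0],
    [1, 0.0014, 0, 0, 0],
    [1, 0.002, 0, 0, 0],
    [1, 0.002, 0, 0, 0]
  ]
}}

```text
time: 15.6
tool_pos: [0.5467, 0.1481, 0.0267]
ee_rot: [0.701, 0.713, 0.0, 0.0]
ft_force: [-0.9, 0.2, 0.3]
finger_gap: 0.0005
```

>>> {"fn": "apply_moves", "kwargs": {
  "targets": [
    [1, 0.0005, 0, 0, 0],
    [1, 0.001, 0, 0, 0],
    [1, 0.001, 0, 0, 0]
  ]
}}

```text
time: 15.98
tool_pos: [0.5477, 0.1481, 0.0267]
ee_rot: [0.701, 0.713, 0.0, 0.0]
ft_force: [-0.6, -0.0, 0.4]
finger_gap: 0.0009
```

>>> {"fn": "apply_moves", "kwargs": {
  "targets": [
    [1, 0.0005, 0, 0, 0],
    [1, 0.001, 0, 0, 0],
    [1, 0.001, 0, 0, 0]
  ]
}}

```text
time: 16.35
tool_pos: [0.5487, 0.1481, 0.0267]
ee_rot: [0.701, 0.713, 0.0, 0.0]
ft_force: [-0.5, 0.5, 0.1]
finger_gap: 0.0007
```

>>> {"fn": "apply_moves", "kwargs": {
  "targets": [
    [1, 0.0005, 0, 0, 0],
    [1, 0.001, 0, 0, 0],
    [1, 0.001, 0, 0, 0]
  ]
}}

```text
time: 16.73
tool_pos: [0.5493, 0.1481, 0.0266]
ee_rot: [0.701, 0.713, -0.0, -0.0]
ft_force: [-3.3, 0.2, 1.0]
finger_gap: 0.0004
```

>>> {"fn": "apply_moves", "kwargs": {
  "targets": [
    [1, 0.0005, 0, 0, 0],
    [1, 0.001, 0, 0, 0],
    [1, 0.001, 0, 0, 0]
  ]
}}

```text
time: 17.1
tool_pos: [0.5493, 0.148, 0.0266]
ee_rot: [0.701, 0.713, -0.001, -0.001]
ft_force: [-9.3, 0.9, 3.9]
finger_gap: 0.0004
```

```bash
python3 m.py 11
```

```text
304 [-0.03889152 -0.03485166  0.10077206  0.10690587] -0.004554389180763494 [0.04244386 0.04637275] [ 0.0222358  -0.00424359]
221 [-0.042621   -0.03821347  0.10580176  0.11140387] -0.0029552171861610818 [0.04237461 0.04588196] [ 0.00157873 -0.00188346]
```

The force rose to 9 N and the motion stalled at 0.5493 m, so the tube's end is on the stop. I back off gently along -x, then lift.

>>> {"fn": "apply_moves", "kwargs": {
  "targets": [
    [1, -0.001, 0, 0, 0],
    [1, -0.002, 0, 0, 0],
    [1, -0.004, 0, 0, 0],
    [1, -0.01, 0, 0, 0],
    [1, -0.025, 0, 0, 0],
    [1, -0.05, 0, 0.01, 0],
    [1, -0.06, 0, 0.06, 0],
    [1, -0.08, -0.03, 0.12, 0],
    [1, -0.1, -0.06, 0.16, 0],
    [1, -0.1, -0.06, 0.16, 0]
  ]
}}

```text
time: 18.45
tool_pos: [0.4499, 0.087, 0.1895]
ee_rot: [0.702, 0.712, 0.002, 0.002]
ft_force: [-0.1, 0.6, -0.9]
finger_gap: 0.0005
```

```bash
python3 m.py 12; sleep 0
python3 - <<'E'
from bench import bot
from h import *
f=look(bot,"scene","scene12full");look(bot,"side","side12b",(310,130,370,175))
E
```

```text
427 [-0.04392399 -0.04083142  0.10087353  0.1059654 ] -0.0030646867124101314 [0.04229334 0.04673007] [-0.00865593 -0.00216651]
239 [-0.04441452 -0.04235637  0.10367656  0.11068365] -0.003329021480328466 [0.042312  0.0456588] [-0.00360104 -0.00210066]
```

View pics/scene12.png

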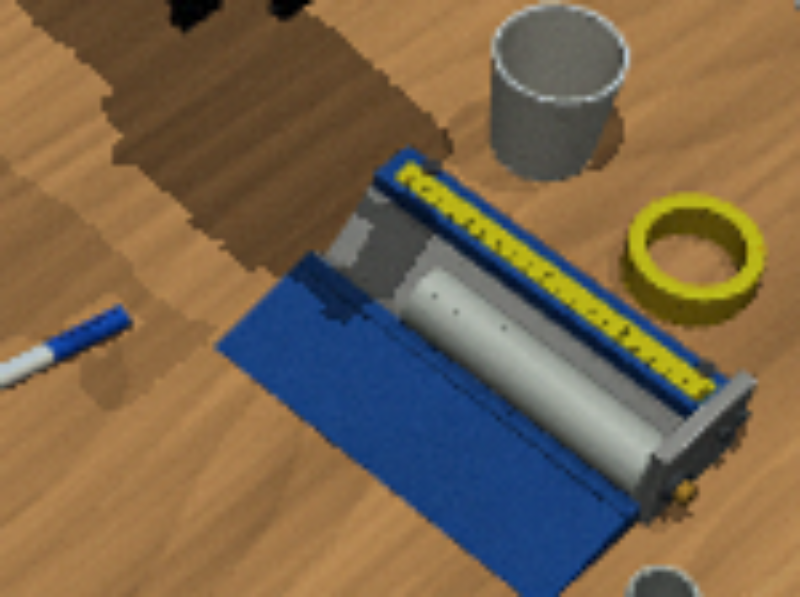

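View pics/side12b.png

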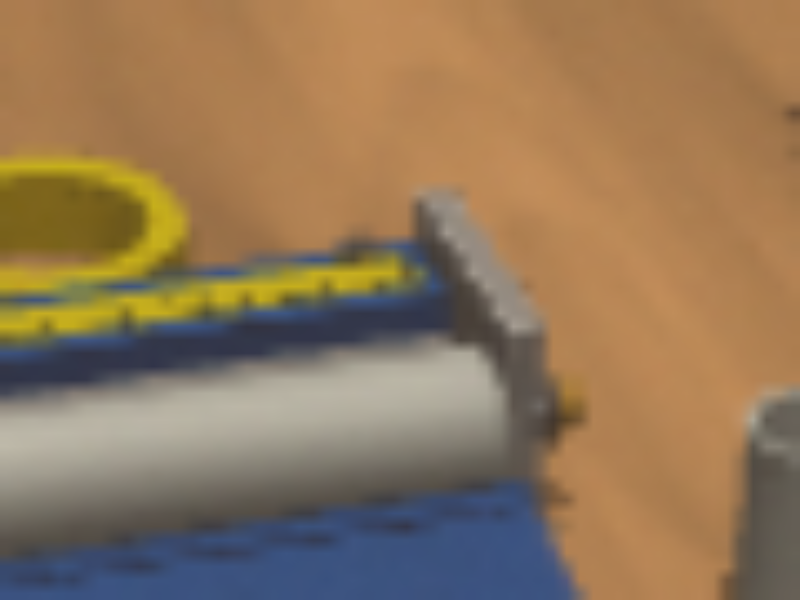

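View pics/scene12full.png

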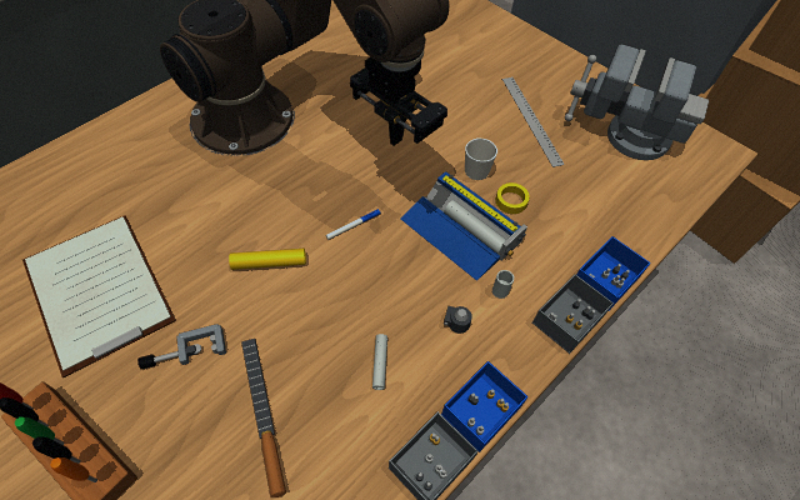

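The side crop shows no gap between the tube and the stop at about (495,400). The tube's rear end is at x ≈ -0.044 and its top at about 45 mm, close to the 44 mm of a seated tube. The arm is clear, so I hand in.

```bash
python3 -c "
from bench import bot
print(bot.sign_off())"
```

```text
the job is handed in; nothing more can be done
None
```

I rolled the large grey tube across the bench and up the blue lead-in with both open fingertips, and it dropped into the V. I then pushed it along with the shut fingers until its end met the stop, and handed in at about 18.7 s of the 54 s.

**Last checks:**
- **At the stop:** the push force rose to about 9 N and the motion stalled. After I backed off, the pictures showed no gap. The rear end measured about -0.044 m along the cradle, against -0.045 m expected for a tube touching the stop.
- **Down in the V:** the tube's top measured about 45–46 mm, against 44 mm for a seated tube, and its axis was within about 0.01 rad of the V.
- **Rest of the scene:** the arm was clear of everything, and in the last picture the other things looked to be where they started. I judged that by eye and did not re-measure them.

**Disagreements:** the sideways depth reading sat about 3 mm towards -y. I put that down to the cameras seeing mostly the near side of the tube, because the pictures show it seated. The depth readings at the stop end also mix tube and stop plate, so there I relied on the force, the rear-end position and the pictures.

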